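Set a tinted-glass sample in the light path of a transmission tester

TASK

Stand the rectangular-footed glass sample holder fully down in the recess of the tester's turntable, let go of it, and only then swing the turntable by its lever until the glass squarely faces the lamp and the light sensor. Then slide the lamp's shutter fully open and press the green button down to take the reading, letting it come back up. Turn the glass by the lever only, not by hand on the holder, and leave the round-footed holder and the tools where they are.

Things in the scene. Friction and masses are not known exactly. Their poses are not given: they have to be found in the camera images.
- board: Fixed plywood work board on steel legs over the tool chest, 330 mm (x) by 590 mm (y); its top is 70 mm above the chest top (z = 0.07) and everything stands on it. All heights below are above the board. Origin: chest-top level under its centre.
- tester: Light tester, fixed: dark base plate (x -65 to +60 mm, y +-125 mm, 8 mm thick), two blue housings 50 (x) by 56 (y) mm, tops 72 mm up, centred at y = +90 mm (lamp, shutter) and -90 mm (sensor, green button), turntable between. Origin: on the turntable axis at board-top level, z up, x away from the robot. Light path: along y, 52 mm up. White mark at the base's front edge on the -x axis.
- turntable (a joint): Turntable angle about the vertical through the tester's origin, rad, -1 to 1, positive anticlockwise from above. At 0 the lever points along the tester's -x, over the white mark, and a seated holder's glass is square to the light path. Starts at 0.4 to 0.85 (lever towards the sensor side). No stop at 0; friction (0.12 N m, 1.2 N at the knob) holds it where it is left.
- nest_floor (a point): Centre of the floor of the recess in the turntable, 16 mm above the board; turns with the turntable. The yellow block (76 mm along this frame's x, 50 mm along y, top 26 mm above the board) has a rectangular recess 59 by 35 mm, 10 mm deep, long side along x. The lever points along -x of this frame.
- lever_knob (a point): Centre of the top of the red upright knob at the lever's end: cylinder 14 mm in diameter, 100 mm from the turntable's axis, from 8 to 58 mm above the board. The lever is a flat bar 12 mm wide at 8 to 14 mm above the board. Push the knob sideways with shut fingers along the arc, or pinch it.
- sample: Holder to use, 80 mm tall, about 0.15 kg: rectangular aluminium foot 56 (x) by 32 (y) by 14 mm, lowest 5 mm tapered to 50 by 26; black frame 40 mm wide (x), 14 thick, green glass facing +-y; black strip 44 (x) by 18 mm at 58 to 62 mm; grey cap 26 by 26 mm to grip, 60 to 80 mm up. Origin: centre of underside, z up. Its x goes along the recess's long side, either way round; 1.5 mm spare a side.
- reference: A look-alike holder that stays where it is: same frame, glass and cap, but a round foot 48 mm in diameter. 80 mm tall. Origin: centre of the underside. It may have changed places with the sample.
- shutter (a joint): Travel of the lamp shutter, m, 0 (lamp covered) to 0.036 (fully open, end stop); starts within 0.006 of shut. Slides along the tester's +x, away from the robot; friction about 2 N holds it.
- shutter_tab (a point): Centre of the top of the shutter's orange tab on the lamp housing: 10 mm along the tester's x, 26 mm along y, from 76 to 96 mm above the board. Push it along the tester's +x.
- read_button (a joint): Press of the round green button, m, 0 up to 0.006 fully down; pressing takes 1.5 N to start and 5 N fully down, and it springs back.
- read_button_top (a point): Centre of the top of the green button (28 mm in diameter), on the sensor housing, about 94 mm above the board. Press straight down.
- short_wrench: Steel wrench 150 mm long lying by the front edge; leave it. Origin: underside centre.
- blue_screwdriver: Blue-handled screwdriver 200 mm long lying by the front edge; leave it. Origin: underside centre.
- blue_pliers: Blue-handled pliers 168 mm long lying by the front edge; leave them. Origin: underside centre.
- punch: Steel punch 150 mm long lying at the back edge; leave it. Origin: underside centre.
- bar: Steel extension bar 151 mm long lying at the left edge; leave it. Origin: underside centre.

How it is judged:
By the outcome, as a careful person would: the job done as asked, in the order asked, and still so for the second after the job is handed in, with the robot touching nothing.
It also fails if it takes over 64 s, if anything falls off the work surface, if the arm or the gripper's body presses on something with over 40 N, if the wrist force passes 120 N, or if a joint passes its speed limit or range.

ROBOT

A 6-joint arm with a two-finger parallel gripper is mounted at the origin on a cart in front of the work surface, level with it; the furniture and walls round the work are solid. World frame = base frame: x ahead of the robot, y to its left, z up, the work surface at z = 0. Lengths are in m, angles in degrees, forces in N, time in s.
With the tool pointing down it reaches from about 0.325 to 0.85 m from the base axis. Payload 4.4 kg.
Tool frame: the origin (TCP) lies on the centre line of the jaws, within the pads' length; the fingertips stand 22 mm ahead of it and the grasp point (between the pads) lies 3 mm ahead of it; z points along the fingers, y is the line along which they close (so a half turn about z gives the same grasp; the last joint's range is limited). The gripper opens to 94 mm and grips with 3 to 60 N. Pads are 16 mm wide; open, the fingers measure 119 mm over their backs; the gripper's body (75 mm by 177 mm) begins 78 mm behind the grasp point.
Start: joints at [59.96, 11.837, 88.321, -0, 79.842, -8.623], TCP at [0.21, 0.535, 0.227] pointing down, gripper open.
Joint ranges: [-156.59, 156.59], [-49.26, 127.26], [12.9, 141.05], [-63.56, 243.56], [4.71, 150.69], [-161.64, 161.64]. Speed limits (degrees/s): [159.86, 159.86, 180, 180, 180, 180].

INTERFACE

Orientations are given as a 3x3 rotation matrix whose columns are the frame's x, y, z axes.
In Python, from workcell import bot gives the robot as it stands. The module is installed in compiled form; this text tells all that it offers.
- The arm moves only by the tool arm_command, never from a script. Its argument "motion" is a list of rows, each an object with "linear": the shift along the world's x, y, z in mm, a list of three; "turn": the turn, a rotation vector about the world's x, y, z in rad, a list of three; "claw": the finger opening in mm, from 0 to 94. In form: [{"linear": [tx, ty, tz], "turn": [wx, wy, wz], "claw": claw}, ...]. A call has exactly 5 rows; each row shifts and turns the commanded pose from where the row before left it; what a row does not reach is not made up. A row lasts 1/12 s, in which the tool goes at most 41.7 mm and 7.16 degrees, less where a joint would pass 70% of its speed; a pose out of reach is approached as far as the arm can. A call is refused whole if a number of a shift passes 41.7 or a number of a turn 0.125, either way. A call with a gripper value outside its range is refused whole. The fingers move at their own pace and stop on an object; "squeeze" is the grip in N (left out, the last holds). Time passes only in rows, so rows that do not move let the fingers close, or fill a call up. It gives the time, the measured TCP pose, the force, the opening and the grip force at its end, in the units of the state.
- bot.get_obs(): the state, without advancing time (a new reading comes with each control period).
- bot.get_image(name): name is "side" or "top"; returns a dict with "color" (480x640x3 uint8, blue, green, red), "z_map" (480x640 float32, m along the optical axis (not along the pixel's ray), 0 where there is no reading), "camera_matrix" (3x3 intrinsics, pixels), "k1" (the pictures are not rectified: a ray, as slopes to the right and down, at radius r is drawn at 1 + k1 r^2 times it, then the intrinsics apply), "R" (3x3) and "t" (3): a world point X has camera coordinates R X + t. Camera axes: x right, y down, z forward; pixel columns grow to the right and rows downward; lengths in m; the calibration is good to about 2 mm. A picture is of the moment at which its call begins.
- bot.sign_off(): hands the job in; it is judged then, once.
The state is a dict: "time": time; "q": joint angles; "joint_velocities": joint speeds; "effort": joint torques, N m; "tool_pos": TCP position; "tcp_rot": TCP orientation; "ft_force": force on the tool from outside, world axes, zero at the start; "ft_torque": the same for the moment, N m; "opening": finger opening in m; "gripper_force": force on a finger pad.
Only numpy, scipy, OpenCV 4.12 (cv2) and the standard library are available. Lean on these libraries where they do the work, as an engineer would, in place of code of your own. Each camera call takes 0.05 s, during which the arm holds its last target. There are 200 camera calls.

## Working session

There is one attempt and no reset: what is moved stays moved. The work goes in short steps, Python scripts to look and compute and a tool call to move; the robot and the scene stay as the last step left them, time stands still between calls to the robot, and variables do not carry over. Pictures are saved under pics/ and viewed, at most 10 in all, crops included, and the job is handed in when it is done.

Besides the shell and the picture viewer there is one more tool, called after ">>>" by a JSON object that holds its "fn" and its "kwargs", one argument or row to a line. arm_command: Moves the arm, as the interface text tells. Its arguments: {"type":"object","properties":{"motion":{"type":"array","items":{"type":"object","properties":{"linear":{"type":"array","items":{"type":"number"}},"turn":{"type":"array","items":{"type":"number"}},"claw":{"type":"number"}}}},"squeeze":{"type":"number"}},"required":["motion"]}

```bash
mkdir -p pics
cat > h.py <<'E'
import numpy as np, cv2
from workcell import bot
def cloud(im):
    K=im["camera_matrix"];h,w=im["z_map"].shape
    u,v=np.meshgrid(np.arange(w),np.arange(h))
    d=np.array([im["k1"],0,0,0,0],float)
    p=cv2.undistortPoints(np.stack([u,v],-1).reshape(-1,1,2).astype(float),np.array(K,float),d).reshape(h,w,2)
    z=im["z_map"]; P=np.dstack([p[...,0]*z,p[...,1]*z,z])
    X=(P-np.array(im["t"]).ravel())@np.array(im["R"])
    X[z==0]=np.nan
    return X
E
python3 - <<'E'
from h import *
for n in("top","side"):
    im=bot.get_image(n);cv2.imwrite(f"pics/{n}0.png",im["color"]);np.save(n+"0.npy",cloud(im))
    R=np.array(im["R"]);print(n,-R.T@np.array(im["t"]).ravel(),R.round(2).tolist())
o=bot.get_obs();print(o)
E
```

```text
top [ 0.43636195 -0.05617266  1.04819389] [[0.02, -1.0, 0.01], [-1.0, -0.03, -0.09], [0.09, -0.01, -1.0]]
side [ 0.11635603 -0.76302749  0.74776539] [[0.86, -0.5, -0.02], [-0.32, -0.51, -0.8], [0.39, 0.69, -0.6]]
{'time': 0.1, 'q': array([ 5.99586812e+01,  1.18798603e+01,  8.83950716e+01, -1.81215890e-03,
        7.98409986e+01, -8.62406699e+00]), 'joint_velocities': array([-0.05925206, -0.0884396 , -0.03984139, -0.05232047,  0.00102675,
        0.00178002]), 'effort': array([ 1.47392384e-03, -3.71860671e+01, -2.82296437e+01,  7.01256981e-02,
        3.10506031e-02, -2.32331155e-05]), 'tool_pos': array([0.20965412, 0.53469266, 0.22641474]), 'tcp_rot': array([[-9.30947823e-01,  3.65150898e-01, -9.85997243e-04],
       [ 3.65152127e-01,  9.30946186e-01, -1.76714356e-03],
       [ 2.72636316e-04, -2.00515744e-03, -9.99997953e-01]]), 'ft_force': array([-0.33346786, -0.32964464,  0.41456834]), 'ft_torque': array([-0.0389546 ,  0.03217655,  0.02336984]), 'gripper_force': 0.0, 'opening': 0.09376314571353293}
```

View pics/top0.png

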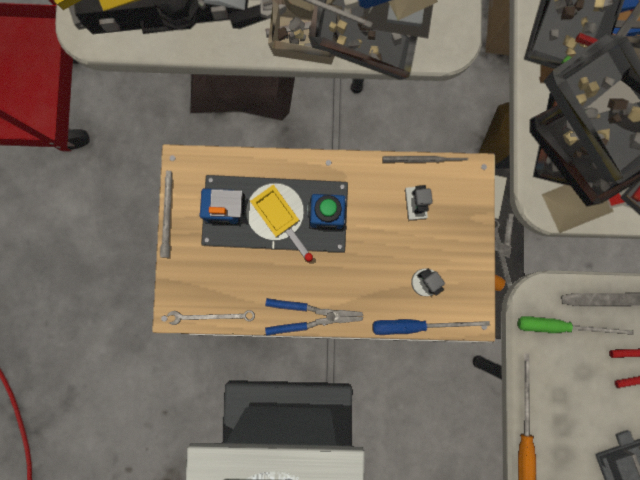

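View pics/side0.png

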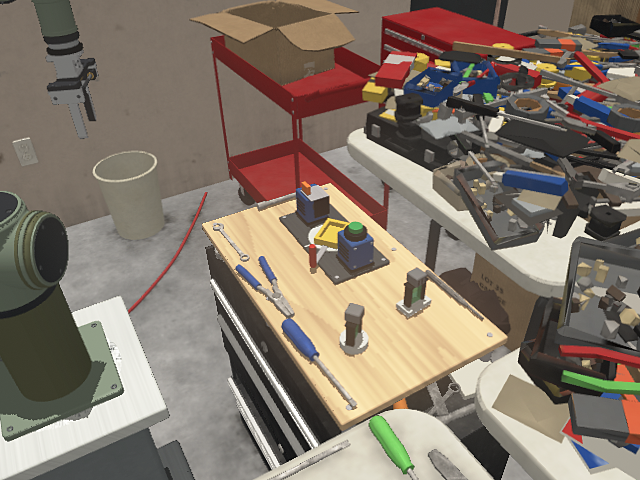

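The top view shows the rectangular-footed sample at (417,203), the round-footed reference at (430,283), the yellow nest at (276,210), knob (309,257), orange tab (216,211) and green button (327,206).

Run:
```python
from h import *
def rect(P):
    r=cv2.minAreaRect((P[:,:2]*1000).astype(np.float32)); b=cv2.boxPoints(r); e=[b[1]-b[0],b[2]-b[1]]
    l=e[0] if np.hypot(*e[0])>np.hypot(*e[1]) else e[1]
    return "c",np.round(r[0],1),"size",np.round(sorted(r[1]),1),"longdir",round(np.degrees(np.arctan2(l[1],l[0]))%180,1)
for n in("top","side"):
    X=np.load(n+"0.npy");c=cv2.imread(f"pics/{n}0.png");hsv=cv2.cvtColor(c,cv2.COLOR_BGR2HSV);H,S,V=cv2.split(hsv)
    Z=X[...,2]; box=(X[...,0]>.3)&(X[...,0]<.75)&(np.abs(X[...,1])<.42)&(Z>.05)&(Z<.2)
    def show(t,m,k=True):
        P=X[m&box]
        if len(P)<4: print(n,t,len(P));return
        print(n,t,len(P),"mean",(P.mean(0)*1000).round(1),"med",(np.median(P,0)*1000).round(1),"z",(np.percentile(P[:,2],[5,95])*1000).round(1),*rect(P))
    print(n,"board z",np.nanmedian(Z[box&(S>60)&(H>8)&(H<22)&(Z<.09)]))
    show("yellow",(H>22)&(H<32)&(S>180)&(V>120)&(Z>.085)&(Z<.105))
    show("green",(H>50)&(H<75)&(S>150)&(Z>.155))
    show("orange",(H>5)&(H<16)&(S>190)&(V>150)&(Z>.13))
    show("red",((H<5)|(H>175))&(S>150)&(Z>.075)&(Z<.14))
    show("redtop",((H<5)|(H>175))&(S>150)&(Z>.12)&(Z<.14))
    # holders: y region
    cap=(Z>.143)&(Z<.16)&(S<60)
    for nm,xr,yr in(("smp",(.5,.66),(-.33,-.15)),("ref",(.38,.50),(-.33,-.15))):
        reg=(X[...,0]>xr[0])&(X[...,0]<xr[1])&(X[...,1]>yr[0])&(X[...,1]<yr[1])
        show(nm+"cap",reg&cap); show(nm+"foot",reg&(Z>.079)&(Z<.089)&(S<60))
    # base plate dark
    show("plate",(V<80)&(S<80)&(Z>.073)&(Z<.083)&(X[...,1]>-.12)&(X[...,1]<.25)&(X[...,0]>.45))
    show("bluehous",(H>100)&(H<125)&(S>100)&(Z>.1)&(Z<.15))
    show("mark",(S<30)&(V>180)&(Z>.073)&(Z<.083)&(X[...,0]<.53)&(X[...,0]>.45)&(X[...,1]>-.0)&(X[...,1]<.12))
I=cv2.imread("pics/top0.png");J=cv2.imread("pics/side0.png")
a=cv2.resize(I[165:310,190:350],(640,580),interpolation=3);cv2.imwrite("pics/a.png",a)
b=cv2.resize(J[250:360,330:440],(580,580),interpolation=3);cv2.imwrite("pics/b.png",b)
```

```text
top board z 0.07021534280627933
top yellow 1005 mean [568.7   9.9  91.4] med [568.9  10.1  89.4] z [85.5 98.3] c [568.2   9.9] size [46.6 74.5] longdir 37.3
top green 103 mean [568.1 -80.9 163.9] med [569.9 -82.7 163.9] z [161.4 166.5] c [566.3 -79.2] size [25.1 25.8] longdir 134.1
top orange 77 mean [556.9  96.6 166.1] med [556.9  96.8 166.1] z [164.2 168. ] c [556.7  96.5] size [ 8. 24.] longdir 86.3
top red 49 mean [488.1 -50.2 127. ] med [488.1 -49.9 127.4] z [118.6 131.3] c [488.4 -50. ] size [11. 12.] longdir 29.1
top redtop 46 mean [488.5 -50.1 127.9] med [488.2 -49.8 127.6] z [124.7 131.3] c [488.5 -50. ] size [11.  11.9] longdir 28.5
top smpcap 252 mean [ 589.4 -233.3  149.5] med [ 589.  -233.3  149.6] z [146.4 152.2] c [ 590. -234.] size [26.  26.2] longdir 98.3
top smpfoot 306 mean [ 584.7 -228.3   84. ] med [ 582.2 -225.8   83.9] z [81.  86.9] c [ 590.1 -233.7] size [32.1 56.1] longdir 7.6
top refcap 262 mean [ 453.1 -251.   149.4] med [ 453.4 -250.8  149.6] z [145.9 152.4] c [ 453.1 -251.8] size [25.8 26. ] longdir 36.7
top reffoot 415 mean [ 424.7 -254.5   83.9] med [ 4
[... 1002 characters left out ...]
.2] c [ 590.3 -236.7] size [33.1 57.3] longdir 7.5
side refcap 226 mean [ 451.2 -256.2  150.1] med [ 450.8 -256.4  150.7] z [144.8 152.7] c [ 453.1 -254. ] size [25.9 26.5] longdir 38.4
side reffoot 507 mean [ 432.2 -268.7   84.5] med [ 441.8 -265.7   84.6] z [80.8 87.3] c [ 429.4 -252.2] size [ 98.  160.4] longdir 86.5
side plate 136 mean [546.   20.4  77.8] med [545.5  66.3  77.6] z [74.6 81.6] c [560.7   6.2] size [119.8 248.5] longdir 90.5
side bluehous 161 mean [558.2 -30.5 142.9] med [550.  -82.8 143. ] z [140.6 144.6] c [566.8   9.3] size [ 45.6 234.7] longdir 88.9
side mark 22 mean [520.5  19.6  81.3] med [522.8  19.   81.7] z [77.8 82.9] c [520.   18.6] size [11.6 31.9] longdir 42.5
```

View pics/a.png

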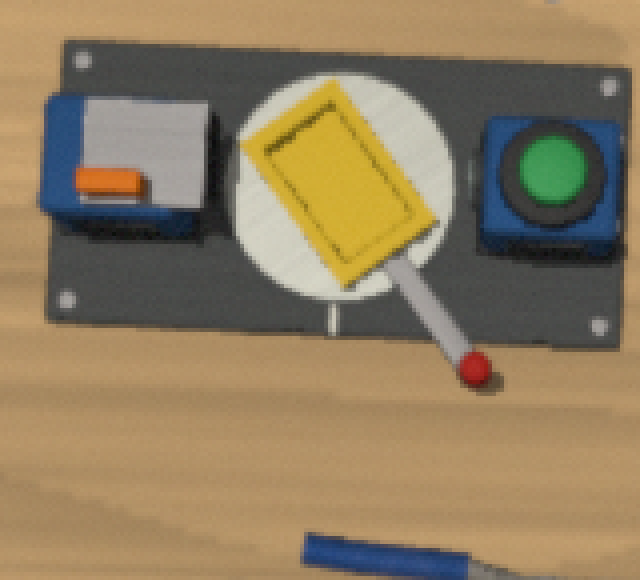

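Tester centre is about (568,10) with yaw about -1° and the nest at 37°. The sample is at (590,-235) with its long side at 7.6°, so I'll grip its cap across the thin direction.

>>> {"fn": "arm_command", "kwargs": {
  "motion": [
    {"linear": [17, -35, 0], "turn": [0, 0, 0.025], "claw": 60},
    {"linear": [17, -35, 0], "turn": [0, 0, 0.025], "claw": 60},
    {"linear": [17, -35, 0], "turn": [0, 0, 0.025], "claw": 60},
    {"linear": [17, -35, 0], "turn": [0, 0, 0.025], "claw": 60},
    {"linear": [17, -35, 0], "turn": [0, 0, 0.025], "claw": 60}
  ],
  "squeeze": 25
}}

```text
time: 0.52
tool_pos: [0.295, 0.3585, 0.2269]
tcp_rot: [[-0.97, 0.244, -0.001], [0.244, 0.97, -0.001], [0.0, -0.001, -1.0]]
ft_force: [0.7, 0.8, 0.1]
opening: 0.0644
gripper_force: 0.0
```

>>> {"fn": "arm_command", "kwargs": {
  "motion": [
    {"linear": [17, -35, 0], "turn": [0, 0, 0.025], "claw": 60},
    {"linear": [17, -35, 0], "turn": [0, 0, 0.025], "claw": 60},
    {"linear": [17, -35, 0], "turn": [0, 0, 0.025], "claw": 60},
    {"linear": [17, -35, 0], "turn": [0, 0, 0.025], "claw": 60},
    {"linear": [17, -35, 0], "turn": [0, 0, 0.025], "claw": 60}
  ]
}}

```text
time: 0.93
tool_pos: [0.38, 0.1835, 0.2272]
tcp_rot: [[-0.993, 0.122, -0.0], [0.122, 0.993, 0.0], [0.0, 0.0, -1.0]]
ft_force: [0.9, -0.4, -0.4]
opening: 0.0603
gripper_force: 0.0
```

>>> {"fn": "arm_command", "kwargs": {
  "motion": [
    {"linear": [17, -35, 0], "turn": [0, 0, 0.025], "claw": 60},
    {"linear": [17, -35, 0], "turn": [0, 0, 0.025], "claw": 60},
    {"linear": [17, -35, 0], "turn": [0, 0, 0.025], "claw": 60},
    {"linear": [17, -35, 0], "turn": [0, 0, 0.025], "claw": 60},
    {"linear": [17, -35, 0], "turn": [0, 0, 0.025], "claw": 60}
  ]
}}

```text
time: 1.35
tool_pos: [0.4651, 0.0084, 0.2271]
tcp_rot: [[-1.0, -0.002, -0.0], [-0.002, 1.0, 0.0], [0.0, 0.0, -1.0]]
ft_force: [1.1, 0.2, 0.4]
opening: 0.0602
gripper_force: 0.0
```

>>> {"fn": "arm_command", "kwargs": {
  "motion": [
    {"linear": [17, -35, 0], "turn": [0, 0, 0.025], "claw": 60},
    {"linear": [17, -35, 0], "turn": [0, 0, 0.025], "claw": 60},
    {"linear": [17, -35, 0], "turn": [0, 0, 0.025], "claw": 60},
    {"linear": [17, -35, 0], "turn": [0, 0, 0.025], "claw": 60},
    {"linear": [0, 0, 0], "turn": [0, 0, 0], "claw": 60}
  ]
}}

```text
time: 1.77
tool_pos: [0.5349, -0.1358, 0.2268]
tcp_rot: [[-0.995, -0.096, 0.001], [-0.096, 0.995, -0.003], [-0.001, -0.003, -1.0]]
ft_force: [-0.4, 1.2, 0.5]
opening: 0.0599
gripper_force: 0.0
```

>>> {"fn": "arm_command", "kwargs": {
  "motion": [
    {"linear": [11, -20, 0], "turn": [0, 0, 0.009], "claw": 60},
    {"linear": [11, -20, 0], "turn": [0, 0, 0.009], "claw": 60},
    {"linear": [11, -20, 0], "turn": [0, 0, 0.009], "claw": 60},
    {"linear": [11, -20, 0], "turn": [0, 0, 0.009], "claw": 60},
    {"linear": [11, -19, 0], "turn": [0, 0, 0], "claw": 60}
  ]
}}

```text
time: 2.18
tool_pos: [0.5879, -0.2289, 0.2268]
tcp_rot: [[-0.991, -0.137, -0.001], [-0.137, 0.991, 0.001], [0.001, 0.001, -1.0]]
ft_force: [0.3, 0.7, -1.1]
opening: 0.06
gripper_force: 0.0
```

>>> {"fn": "arm_command", "kwargs": {
  "motion": [
    {"linear": [0, 0, 0], "turn": [0, 0, 0], "claw": 60},
    {"linear": [0, 0, -22], "turn": [0, 0, 0], "claw": 60},
    {"linear": [0, 0, -22], "turn": [0, 0, 0], "claw": 60},
    {"linear": [0, 0, -22], "turn": [0, 0, 0], "claw": 60},
    {"linear": [0, 0, -18], "turn": [0, 0, 0], "claw": 60}
  ]
}}

```text
time: 2.6
tool_pos: [0.5866, -0.2268, 0.1414]
tcp_rot: [[-0.991, -0.137, -0.003], [-0.137, 0.991, 0.002], [0.002, 0.002, -1.0]]
ft_force: [-1.0, -0.0, -0.2]
opening: 0.06
gripper_force: 0.0
```

>>> {"fn": "arm_command", "kwargs": {
  "motion": [
    {"linear": [0, 0, 0], "turn": [0, 0, 0], "claw": 42},
    {"linear": [0, 0, 0], "turn": [0, 0, 0], "claw": 34},
    {"linear": [0, 0, 0], "turn": [0, 0, 0], "claw": 28},
    {"linear": [0, 0, 0], "turn": [0, 0, 0], "claw": 20},
    {"linear": [0, 0, 0], "turn": [0, 0, 0], "claw": 20}
  ]
}}

```text
time: 3.02
tool_pos: [0.5891, -0.2292, 0.1456]
tcp_rot: [[-0.991, -0.137, 0.003], [-0.137, 0.991, -0.002], [-0.003, -0.002, -1.0]]
ft_force: [-0.3, -1.3, 1.4]
opening: 0.0297
gripper_force: 0.2
```

>>> {"fn": "arm_command", "kwargs": {
  "motion": [
    {"linear": [0, 0, 0], "turn": [0, 0, 0], "claw": 20},
    {"linear": [0, 0, 10], "turn": [0, 0, 0], "claw": 20},
    {"linear": [0, 0, 15], "turn": [0, 0, 0], "claw": 20},
    {"linear": [0, 0, 15], "turn": [0, 0, 0], "claw": 20},
    {"linear": [0, 0, 10], "turn": [0, 0, 0], "claw": 20}
  ]
}}

```text
time: 3.43
tool_pos: [0.5885, -0.2289, 0.1956]
tcp_rot: [[-0.991, -0.137, 0.002], [-0.137, 0.991, -0.001], [-0.002, -0.001, -1.0]]
ft_force: [0.9, 0.1, -1.8]
opening: 0.0263
gripper_force: 25.0
```

>>> {"fn": "arm_command", "kwargs": {
  "motion": [
    {"linear": [0, 0, 20], "turn": [0, 0, 0], "claw": 20},
    {"linear": [0, 0, 25], "turn": [0, 0, 0], "claw": 20},
    {"linear": [-2, 24, 20], "turn": [0, 0, 0.05], "claw": 20},
    {"linear": [-2, 24, 0], "turn": [0, 0, 0.05], "claw": 20},
    {"linear": [-2, 24, 0], "turn": [0, 0, 0.05], "claw": 20}
  ]
}}

```text
time: 3.85
tool_pos: [0.5829, -0.1567, 0.2614]
tcp_rot: [[-0.959, -0.284, 0.004], [-0.284, 0.959, -0.002], [-0.004, -0.003, -1.0]]
ft_force: [-0.1, -0.3, -2.0]
opening: 0.0264
gripper_force: 25.0
```

>>> {"fn": "arm_command", "kwargs": {
  "motion": [
    {"linear": [-2, 24, 0], "turn": [0, 0, 0.05], "claw": 20},
    {"linear": [-2, 24, 0], "turn": [0, 0, 0.05], "claw": 20},
    {"linear": [-2, 24, 0], "turn": [0, 0, 0.05], "claw": 20},
    {"linear": [-2, 24, 0], "turn": [0, 0, 0.05], "claw": 20},
    {"linear": [-2, 24, 0], "turn": [0, 0, 0.05], "claw": 20}
  ]
}}

```text
time: 4.27
tool_pos: [0.5716, -0.0355, 0.2589]
tcp_rot: [[-0.858, -0.514, 0.0], [-0.514, 0.858, 0.0], [-0.0, 0.0, -1.0]]
ft_force: [0.8, -0.0, -1.1]
opening: 0.0265
gripper_force: 25.0
```

>>> {"fn": "arm_command", "kwargs": {
  "motion": [
    {"linear": [-2, 24, 0], "turn": [0, 0, 0.05], "claw": 20},
    {"linear": [-2, 23, 0], "turn": [0, 0, 0.058], "claw": 20},
    {"linear": [0, 0, 0], "turn": [0, 0, 0], "claw": 20},
    {"linear": [0, 0, 0], "turn": [0, 0, 0], "claw": 20},
    {"linear": [0, 0, 0], "turn": [0, 0, 0], "claw": 20}
  ]
}}

```text
time: 4.68
tool_pos: [0.568, 0.0099, 0.2587]
tcp_rot: [[-0.799, -0.601, 0.0], [-0.601, 0.799, -0.001], [0.0, -0.001, -1.0]]
ft_force: [-0.1, -0.5, -1.0]
opening: 0.0266
gripper_force: 25.0
```

Run:
```python
from h import *
for n in("top","side"):
    im=bot.get_image(n);cv2.imwrite(f"pics/{n}1.png",im["color"]);np.save(n+"1.npy",cloud(im))
print(bot.get_obs()["tool_pos"],bot.get_obs()["tcp_rot"].round(4).tolist())
I=cv2.imread("pics/top1.png");J=cv2.imread("pics/side1.png")
a=cv2.resize(I[150:300,190:350],(400,375),interpolation=3);b=cv2.resize(J[130:290,280:440],(375,375),interpolation=3)
cv2.imwrite("pics/ab1.png",np.hstack([a,b]))
```

```text
[0.56808214 0.00925009 0.25856352] [[-0.8, -0.6, 0.0001], [-0.6, 0.8, -0.0004], [0.0002, -0.0004, -1.0]]
```

View pics/ab1.png

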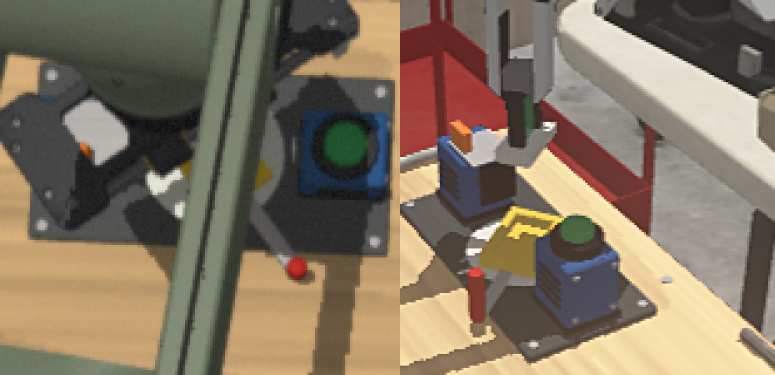

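The side crop shows the sample hanging upright from the jaws above the nest, foot visible. The top view is blocked by the arm. I'll compare foot and nest in the side camera.

```bash
cat > m.py <<'E'
from h import *
def rect(P):
    r=cv2.minAreaRect((P[:,:2]*1000).astype(np.float32)); b=cv2.boxPoints(r); e=[b[1]-b[0],b[2]-b[1]]
    l=e[0] if np.hypot(*e[0])>np.hypot(*e[1]) else e[1]
    return len(P),"c",np.round(r[0],1),"size",np.round(sorted(r[1]),1),"longdir",round(np.degrees(np.arctan2(l[1],l[0]))%180,1),"z",(np.percentile(P[:,2],[5,50,95])*1000).round(1)
E
python3 - <<'E'
from m import *
for k in("0","1"):
  for n in ("top","side"):
    X=np.load(n+k+".npy");c=cv2.imread(f"pics/{n}{k}.png");H,S,V=cv2.split(cv2.cvtColor(c,cv2.COLOR_BGR2HSV));Z=X[...,2]
    near=np.hypot(X[...,0]-.568,X[...,1]-.010)<.05
    y=near&(Z>.092)&(Z<.104)&(H>18)&(H<35)&(S>120)
    if y.sum()>10: print(n,k,"yellow top",*rect(X[y]))
    if k=="1":
        f=near&(Z>.178)&(Z<.206)
        if f.sum()>10:
            print(n,"footzone",*rect(X[f])); print(np.histogram(Z[f],bins=np.arange(.178,.207,.002)))
            for lo,hi in((.192,.197),(.195,.203)):
                f=near&(Z>lo)&(Z<hi)
                if f.sum()>10:print(lo,*rect(X[f]))
            f=near&(Z>.178)&(Z<.206)
            np.save("f.npy",X[f])
X=np.load("side1.npy")
E
```

```text
top 0 yellow top 570 c [568.6  10.2] size [49.3 76.1] longdir 37.3 z [93.5 96.3 99.2]
side 0 yellow top 282 c [568.4  10.5] size [51.4 81. ] longdir 37.9 z [93.1 96.4 99.1]
top 1 yellow top 55 c [553.  -1.] size [17.3 59.7] longdir 93.8 z [93.3 96.2 98.6]
side 1 yellow top 279 c [569.3  11. ] size [50.1 83.5] longdir 37.8 z [92.8 96.6 99. ]
side footzone 297 c [570.3   4.4] size [34.1 59.1] longdir 36.0 z [188.3 199.  203.4]
(array([ 0,  0,  0,  2, 13,  8, 12, 22, 25, 34, 88, 63, 19, 11]), array([0.178, 0.18 , 0.182, 0.184, 0.186, 0.188, 0.19 , 0.192, 0.194,
       0.196, 0.198, 0.2  , 0.202, 0.204, 0.206]))
0.192 58 c [569.6   3.9] size [34.1 57.4] longdir 36.0 z [192.3 194.3 196.8]
0.195 203 c [570.    4.7] size [33.4 59. ] longdir 36.2 z [196.6 199.6 201.9]
```

>>> {"fn": "arm_command", "kwargs": {
  "motion": [
    {"linear": [0, 0, -20], "turn": [0, 0, 0], "claw": 20},
    {"linear": [0, 0, -20], "turn": [0, 0, 0], "claw": 20},
    {"linear": [0, 0, -20], "turn": [0, 0, 0], "claw": 20},
    {"linear": [0, 0, -16], "turn": [0, 0, 0], "claw": 20},
    {"linear": [0, 0, 0], "turn": [0, 0, 0], "claw": 20}
  ]
}}

```text
time: 5.2
tool_pos: [0.5651, 0.0094, 0.1782]
tcp_rot: [[-0.8, -0.6, -0.008], [-0.6, 0.8, 0.001], [0.006, 0.006, -1.0]]
ft_force: [-1.6, 1.0, -1.9]
opening: 0.0262
gripper_force: 25.0
```

```bash
cat > look.py <<'E'
import sys
from m import *
k=sys.argv[1]; im=bot.get_image("side");cv2.imwrite(f"pics/side{k}.png",im["color"]);X=cloud(im);np.save(f"side{k}.npy",X)
o=bot.get_obs();T=o["tool_pos"];print("tcp",T.round(4),"yaw",np.degrees(np.arctan2(o["tcp_rot"][1,1],o["tcp_rot"][0,1])).round(2),"F",o["ft_force"].round(1))
H,S,V=cv2.split(cv2.cvtColor(im["color"],cv2.COLOR_BGR2HSV));Z=X[...,2]
near=np.hypot(X[...,0]-.568,X[...,1]-.010)<.05
b=T[2]-.0735
def show(t,m):
    if m.sum()>10: print(t,*rect(X[m]))
show("yellow",near&(Z>.090)&(Z<.102)&(H>18)&(H<35)&(S>120))
g=near&~((H>18)&(H<35)&(S>120))
show("foot",g&(Z>b+.009)&(Z<b+.019)&(S<70)&(V>90))
show("captop",g&(Z>b+.05)&(Z<b+.058))
show("strip",g&(Z>b+.058)&(Z<b+.078))
J=cv2.resize(im["color"][200:280,300:400],(800,600) if 0 else (750,600),interpolation=3);cv2.imwrite(f"pics/c{k}.png",J)
E
python3 look.py 2
```

```text
tcp [0.5663 0.0094 0.1803] yaw 126.86 F [ 0.5 -0.1  0.3]
yellow 178 c [568.3   9.7] size [49.2 80.6] longdir 37.3 z [90.8 96.1 99.1]
foot 170 c [567.2   5.3] size [32.9 58.9] longdir 35.6 z [116.4 119.  121.6]
captop 44 c [555.    1.9] size [17.  41.9] longdir 119.4 z [158.2 161.6 164.5]
strip 300 c [561.7   5. ] size [35.2 51.2] longdir 122.2 z [166.3 176.  184.3]
```

View pics/c2.png

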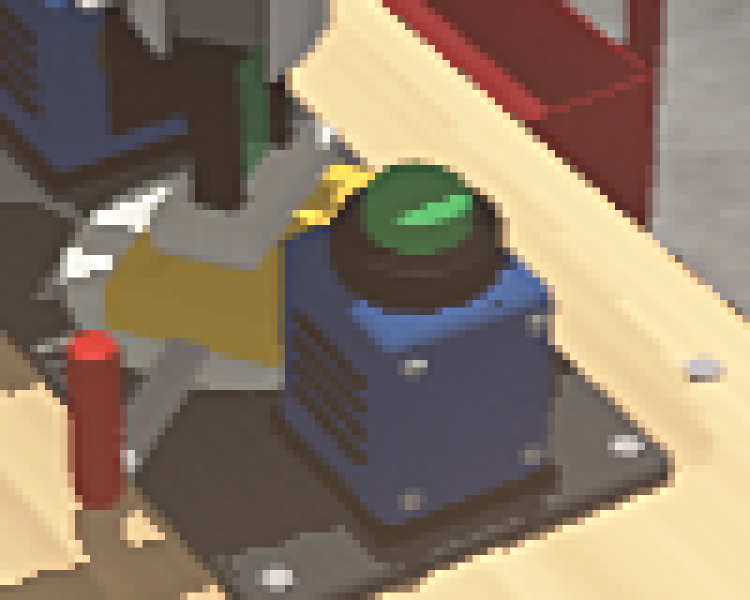

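>>> {"fn": "arm_command", "kwargs": {
  "motion": [
    {"linear": [0, 5, 0], "turn": [0, 0, 0.01], "claw": 20},
    {"linear": [0, 0, 0], "turn": [0, 0, 0], "claw": 20},
    {"linear": [0, 0, 0], "turn": [0, 0, 0], "claw": 20},
    {"linear": [0, 0, 0], "turn": [0, 0, 0], "claw": 20},
    {"linear": [0, 0, 0], "turn": [0, 0, 0], "claw": 20}
  ]
}}

```text
time: 5.67
tool_pos: [0.5686, 0.0152, 0.1835]
tcp_rot: [[-0.793, -0.609, 0.002], [-0.609, 0.793, -0.0], [-0.001, -0.001, -1.0]]
ft_force: [-0.9, 1.5, -1.5]
opening: 0.0262
gripper_force: 25.0
```

```bash
python3 look.py 3
python3 - <<'E'
from m import *
def fit(X,m,a=37.2):
    P=X[m][:,:2]*1000;a=np.radians(a);e=np.array([[np.cos(a),np.sin(a)],[-np.sin(a),np.cos(a)]])
    q=P@e.T; lo,hi=np.percentile(q,[1.5,98.5],axis=0); return ((lo+hi)/2).round(1),(hi-lo).round(1),((lo+hi)/2@e).round(1)
for n,k in(("top","0"),("side","0"),("side","1"),("side","2"),("side","3")):
    X=np.load(n+k+".npy");c=cv2.imread(f"pics/{n}{k}.png");H,S,V=cv2.split(cv2.cvtColor(c,cv2.COLOR_BGR2HSV));Z=X[...,2]
    near=np.hypot(X[...,0]-.568,X[...,1]-.010)<.05
    print(n,k,"nest",*fit(X,near&(Z>.092)&(Z<.104)&(H>18)&(H<35)&(S>120)))
    if k in "123":
        b=.185 if k=="1" else .1065
        print("  foot",*fit(X,near&(Z>b+.010)&(Z<b+.020)&(S<70)&(V>80)))
E
```

```text
tcp [0.5684 0.0153 0.1832] yaw 127.55 F [-0.   0.6 -2.7]
yellow 208 c [567.9   9.1] size [49.5 79.8] longdir 36.5 z [91.1 96.3 99.1]
foot 194 c [570.9  10.8] size [33.4 58.4] longdir 36.9 z [119.8 124.  126.4]
captop 36 c [559.1   7.3] size [16.4 35.5] longdir 119.2 z [160.8 164.3 167. ]
strip 251 c [564.6  10. ] size [32.9 51.7] longdir 128.6 z [170.  178.  186.9]
top 0 nest [ 459.  -335.4] [75.1 48.2] [568.4  10.3]
side 0 nest [ 458.6 -335.5] [78.3 47.9] [568.1  10. ]
side 1 nest [ 458.8 -335.8] [79.  47.8] [568.5  10. ]
  foot [ 456.6 -340.9] [56.9 32.7] [569.8   4.5]
side 2 nest [ 457.2 -336.1] [77.1 47. ] [567.4   8.7]
  foot [ 454.5 -339. ] [56.3 31.8] [567.    4.8]
side 3 nest [ 457.7 -335.4] [77.7 47.4] [567.3   9.6]
  foot [ 460.9 -337. ] [56.1 32.1] [570.9  10.2]
```

View pics/c3.png

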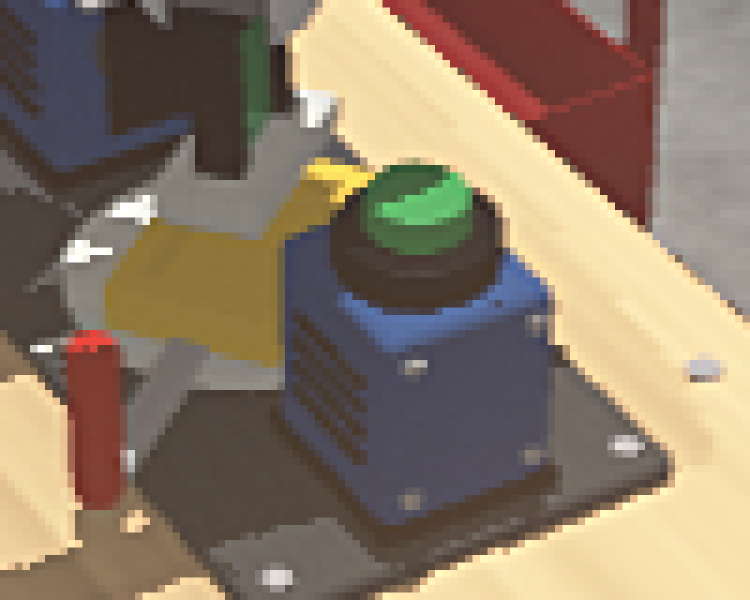

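>>> {"fn": "arm_command", "kwargs": {
  "motion": [
    {"linear": [-2.2, 0, 0], "turn": [0, 0, -0.004], "claw": 20},
    {"linear": [0, 0, 0], "turn": [0, 0, 0], "claw": 20},
    {"linear": [0, 0, -5], "turn": [0, 0, 0], "claw": 20},
    {"linear": [0, 0, -4], "turn": [0, 0, 0], "claw": 20},
    {"linear": [0, 0, -3], "turn": [0, 0, 0], "claw": 20}
  ]
}}

```text
time: 6.13
tool_pos: [0.5653, 0.0153, 0.1696]
tcp_rot: [[-0.795, -0.606, -0.001], [-0.606, 0.795, 0.0], [0.001, 0.001, -1.0]]
ft_force: [0.1, 0.4, -1.0]
opening: 0.0264
gripper_force: 25.0
```

>>> {"fn": "arm_command", "kwargs": {
  "motion": [
    {"linear": [0, 0, -1], "turn": [0, 0, 0], "claw": 20},
    {"linear": [0, 0, -1], "turn": [0, 0, 0], "claw": 20},
    {"linear": [0, 0, 0], "turn": [0, 0, 0], "claw": 20},
    {"linear": [0, 0, 0], "turn": [0, 0, 0], "claw": 20},
    {"linear": [0, 0, 0], "turn": [0, 0, 0], "claw": 20}
  ]
}}

```text
time: 6.55
tool_pos: [0.5659, 0.0153, 0.1686]
tcp_rot: [[-0.795, -0.606, 0.0], [-0.606, 0.795, -0.0], [-0.0, -0.0, -1.0]]
ft_force: [0.0, -0.2, -0.9]
opening: 0.0264
gripper_force: 25.0
```

>>> {"fn": "arm_command", "kwargs": {
  "motion": [
    {"linear": [0, 0, -1], "turn": [0, 0, 0], "claw": 20},
    {"linear": [0, 0, -1], "turn": [0, 0, 0], "claw": 20},
    {"linear": [0, 0, -1], "turn": [0, 0, 0], "claw": 20},
    {"linear": [0, 0, 0], "turn": [0, 0, 0], "claw": 20},
    {"linear": [0, 0, 0], "turn": [0, 0, 0], "claw": 20}
  ]
}}

```text
time: 6.97
tool_pos: [0.5658, 0.0152, 0.1654]
tcp_rot: [[-0.795, -0.606, -0.0], [-0.606, 0.795, -0.0], [0.0, -0.0, -1.0]]
ft_force: [0.6, -0.4, -1.4]
opening: 0.0261
gripper_force: 25.0
```

>>> {"fn": "arm_command", "kwargs": {
  "motion": [
    {"linear": [0, 0, -1], "turn": [0, 0, 0], "claw": 20},
    {"linear": [0, 0, -1], "turn": [0, 0, 0], "claw": 20},
    {"linear": [0, 0, -1], "turn": [0, 0, 0], "claw": 20},
    {"linear": [0, 0, 0], "turn": [0, 0, 0], "claw": 20},
    {"linear": [0, 0, 0], "turn": [0, 0, 0], "claw": 20}
  ]
}}

```text
time: 7.38
tool_pos: [0.5658, 0.0151, 0.1624]
tcp_rot: [[-0.795, -0.606, 0.0], [-0.606, 0.795, -0.0], [0.0, -0.0, -1.0]]
ft_force: [0.3, -0.5, -1.8]
opening: 0.026
gripper_force: 25.0
```

No contact, so it's entering the recess. I'll continue to the floor.

>>> {"fn": "arm_command", "kwargs": {
  "motion": [
    {"linear": [0, 0, -1], "turn": [0, 0, 0], "claw": 20},
    {"linear": [0, 0, 0], "turn": [0, 0, 0], "claw": 20},
    {"linear": [0, 0, -1], "turn": [0, 0, 0], "claw": 20},
    {"linear": [0, 0, 0], "turn": [0, 0, 0], "claw": 20},
    {"linear": [0, 0, 0], "turn": [0, 0, 0], "claw": 20}
  ]
}}

```text
time: 7.8
tool_pos: [0.5661, 0.0151, 0.1613]
tcp_rot: [[-0.795, -0.606, 0.001], [-0.606, 0.795, -0.0], [-0.0, -0.001, -1.0]]
ft_force: [-1.6, -1.2, 4.4]
opening: 0.0259
gripper_force: 25.0
```

>>> {"fn": "arm_command", "kwargs": {
  "motion": [
    {"linear": [0, 0, 0], "turn": [0, 0, 0], "claw": 30},
    {"linear": [0, 0, 0], "turn": [0, 0, 0], "claw": 40},
    {"linear": [0, 0, 0], "turn": [0, 0, 0], "claw": 44},
    {"linear": [0, 0, 0], "turn": [0, 0, 0], "claw": 44},
    {"linear": [0, 0, 10], "turn": [0, 0, 0], "claw": 44}
  ]
}}

```text
time: 8.22
tool_pos: [0.5638, 0.0157, 0.1682]
tcp_rot: [[-0.795, -0.606, -0.005], [-0.606, 0.795, 0.001], [0.004, 0.004, -1.0]]
ft_force: [-1.1, 0.2, -0.7]
opening: 0.044
gripper_force: 0.0
```

>>> {"fn": "arm_command", "kwargs": {
  "motion": [
    {"linear": [0, 0, 20], "turn": [0, 0, 0], "claw": 44},
    {"linear": [0, 0, 25], "turn": [0, 0, 0], "claw": 44},
    {"linear": [0, 0, 30], "turn": [0, 0, 0], "claw": 44},
    {"linear": [-20, -20, 10], "turn": [0, 0, 0], "claw": 20},
    {"linear": [-30, -20, 0], "turn": [0, 0, 0], "claw": 0}
  ]
}}

```text
time: 8.63
tool_pos: [0.5193, -0.0252, 0.2605]
tcp_rot: [[-0.794, -0.608, 0.01], [-0.608, 0.794, -0.002], [-0.007, -0.008, -1.0]]
ft_force: [0.1, -1.1, -0.1]
opening: 0.0338
gripper_force: 0.0
```

>>> {"fn": "arm_command", "kwargs": {
  "motion": [
    {"linear": [-30, -20, 0], "turn": [0, 0, 0], "claw": 0},
    {"linear": [-35, -20, 0], "turn": [0, 0, 0], "claw": 0},
    {"linear": [-35, -10, 0], "turn": [0, 0, 0], "claw": 0},
    {"linear": [0, -10, 0], "turn": [0, 0, 0], "claw": 0},
    {"linear": [0, 0, 0], "turn": [0, 0, 0], "claw": 0}
  ]
}}

```text
time: 9.05
tool_pos: [0.4149, -0.0858, 0.2561]
tcp_rot: [[-0.797, -0.604, 0.002], [-0.604, 0.797, -0.001], [-0.001, -0.002, -1.0]]
ft_force: [-0.2, -0.2, -0.4]
opening: 0.0019
gripper_force: 0.0
```

```bash
cat > seat.py <<'E'
import sys
from m import *
k=sys.argv[1]
print(bot.get_obs()["tool_pos"].round(4),bot.get_obs()["opening"])
for n in("top","side"):
    im=bot.get_image(n);X=cloud(im);cv2.imwrite(f"pics/{n}{k}.png",im["color"]);np.save(n+k+".npy",X)
    H,S,V=cv2.split(cv2.cvtColor(im["color"],cv2.COLOR_BGR2HSV));Z=X[...,2]
    near=np.hypot(X[...,0]-.568,X[...,1]-.010)<.05
    def show(t,m):
        if m.sum()>10: print(n,t,*rect(X[m]))
    show("yellow",near&(Z>.090)&(Z<.102)&(H>18)&(H<35)&(S>120))
    show("foot",near&(Z>.095)&(Z<.106)&(S<70)&(V>80))
    show("cap",near&(Z>.158)&(Z<.172))
    show("strip",near&(Z>.140)&(Z<.152))
    show("knob",(Z>.122)&(Z<.135)&((H<6)|(H>174))&(S>150)&(X[...,0]>.4)&(X[...,0]<.6)&(abs(X[...,1])<.12))
    show("tab",(Z>.158)&(Z<.172)&(H>4)&(H<17)&(S>180)&(X[...,0]>.4)&(X[...,0]<.7)&(abs(X[...,1])<.2))
    show("green",(Z>.158)&(Z<.172)&(H>45)&(H<80)&(S>120)&(X[...,0]>.4)&(X[...,0]<.7)&(abs(X[...,1])<.2))
a=cv2.resize(cv2.imread(f"pics/top{k}.png")[150:300,190:350],(400,375),interpolation=3);b=cv2.resize(cv2.imread(f"pics/side{k}.png")[170:290,280:400],(375,375),interpolation=3)
cv2.imwrite(f"pics/ab{k}.png",np.hstack([a,b]))
E
python3 seat.py 4
```

```text
[ 0.4149 -0.0858  0.2561] 0.0019444007739545586
top yellow 548 c [568.5  10.3] size [49.1 75.6] longdir 37.4 z [93.  96.3 98.9]
top foot 209 c [568.9  11.6] size [31.7 55.5] longdir 36.7 z [ 97.2 100.2 103.3]
top cap 272 c [569.   11.7] size [26.2 26.7] longdir 39.0 z [162.9 166.2 168.8]
top strip 108 c [569.   11.8] size [17.7 43.8] longdir 36.5 z [145.2 148.3 150.5]
top tab 90 c [556.6  95.9] size [ 8.6 24.9] longdir 86.3 z [163.1 166.1 168.8]
top green 229 c [566.8 -79.7] size [25.5 26.7] longdir 2.0 z [161.5 164.3 166.9]
side yellow 193 c [568.    9.3] size [50.4 80.7] longdir 36.8 z [90.9 96.7 99.3]
side foot 194 c [568.1   9.4] size [33.7 58.7] longdir 37.4 z [ 96.2 100.8 103.5]
side cap 144 c [569.1  10. ] size [27.3 28.6] longdir 42.9 z [159.5 165.8 168.5]
side strip 78 c [569.9  24.2] size [35.  71.3] longdir 76.3 z [140.9 148.6 151.2]
side knob 31 c [488.3 -52.6] size [10.1 13.3] longdir 85.9 z [123.5 128.5 130.6]
side green 41 c [568.2 -78.3] size [19.9 24.4] longdir 149.8 z [163.3 165.2 166.8]
```

View pics/ab4.png

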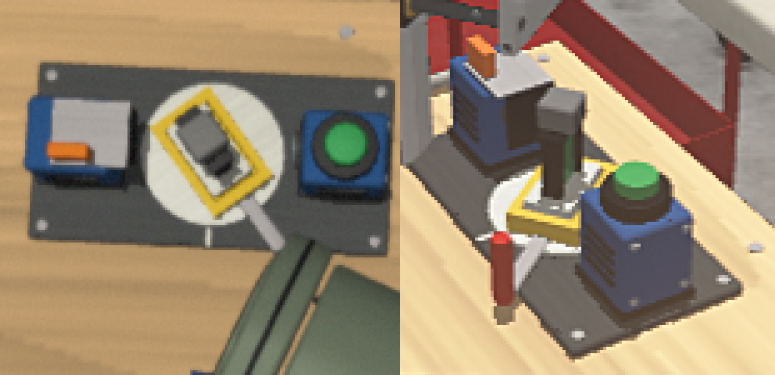

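The sample is seated and upright: foot top at 100 mm (86+14 expected), cap at 166 mm. The jaws act about 4.7 mm towards -tool-y from the reported TCP, and I'll allow for that. Next I pinch the knob across the tangent.

>>> {"fn": "arm_command", "kwargs": {
  "motion": [
    {"linear": [17, 10, 0], "turn": [0, 0, 0], "claw": 50},
    {"linear": [18, 10, 0], "turn": [0, 0, 0], "claw": 50},
    {"linear": [18, 10, 0], "turn": [0, 0, 0], "claw": 50},
    {"linear": [18, 9, 0], "turn": [0, 0, 0], "claw": 50},
    {"linear": [0, 0, 0], "turn": [0, 0, 0], "claw": 50}
  ]
}}

```text
time: 9.57
tool_pos: [0.4906, -0.0437, 0.2557]
tcp_rot: [[-0.793, -0.609, 0.002], [-0.609, 0.793, 0.001], [-0.002, -0.0, -1.0]]
ft_force: [0.0, -0.2, -0.4]
opening: 0.0306
gripper_force: 0.0
```

>>> {"fn": "arm_command", "kwargs": {
  "motion": [
    {"linear": [0, 0, -30], "turn": [0, 0, 0], "claw": 50},
    {"linear": [0, 0, -30], "turn": [0, 0, 0], "claw": 50},
    {"linear": [0, 0, -30], "turn": [0, 0, 0], "claw": 50},
    {"linear": [0, 0, -26], "turn": [0, 0, 0], "claw": 50},
    {"linear": [0, 0, -20], "turn": [0, 0, 0], "claw": 50}
  ]
}}

```text
time: 9.98
tool_pos: [0.486, -0.0449, 0.117]
tcp_rot: [[-0.795, -0.607, -0.003], [-0.607, 0.795, 0.001], [0.002, 0.002, -1.0]]
ft_force: [0.2, 0.3, -0.5]
opening: 0.0498
gripper_force: 0.0
```

```bash
python3 seat.py 5
python3 - <<'E'
import cv2
J=cv2.imread("pics/side5.png")[190:290,260:385];cv2.imwrite("pics/c5.png",cv2.resize(J,(750,600),interpolation=3))
E
```

```text
[ 0.486  -0.0449  0.117 ] 0.04976287281396931
top yellow 133 c [587.4  24.4] size [28.6 49. ] longdir 127.4 z [93.7 96.4 99. ]
top tab 90 c [556.7  96.4] size [ 8.5 25.4] longdir 87.4 z [162.5 165.9 168.8]
top green 128 c [570.8 -76.4] size [16.4 24.5] longdir 132.2 z [161.8 164.1 166.4]
side yellow 89 c [545.9  -6.9] size [25.1 49.4] longdir 129.3 z [90.3 96.2 98.5]
side foot 67 c [567.9  -1.7] size [14.2 42.7] longdir 40.3 z [ 96.6 100.4 103.4]
side knob 36 c [487.  -50.9] size [ 9.3 16.4] longdir 79.9 z [123.  127.6 129.7]
side green 72 c [567.  -82.2] size [19.9 22.8] longdir 35.1 z [163.8 165.3 166.8]
```

View pics/c5.png

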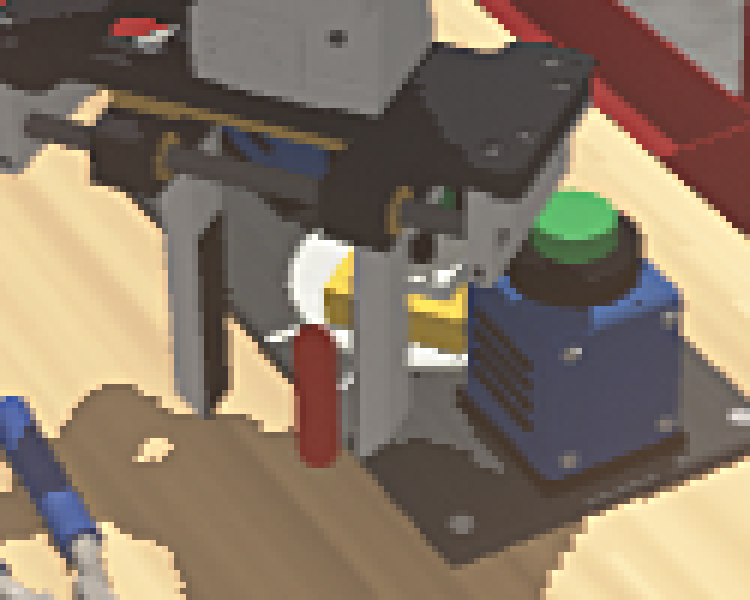

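The knob stands between the two fingers, at (318,400) in the crop, nearer the right one. Closing now.

>>> {"fn": "arm_command", "kwargs": {
  "motion": [
    {"linear": [0, 0, 0], "turn": [0, 0, 0], "claw": 35},
    {"linear": [0, 0, 0], "turn": [0, 0, 0], "claw": 25},
    {"linear": [0, 0, 0], "turn": [0, 0, 0], "claw": 16},
    {"linear": [0, 0, 0], "turn": [0, 0, 0], "claw": 8},
    {"linear": [0, 0, 0], "turn": [0, 0, 0], "claw": 8}
  ],
  "squeeze": 10
}}

```text
time: 10.5
tool_pos: [0.4879, -0.0461, 0.1209]
tcp_rot: [[-0.795, -0.606, 0.003], [-0.606, 0.795, -0.001], [-0.002, -0.003, -1.0]]
ft_force: [0.1, -1.8, 0.8]
opening: 0.02
gripper_force: 0.7
```

>>> {"fn": "arm_command", "kwargs": {
  "motion": [
    {"linear": [0, 0, 0], "turn": [0, 0, 0], "claw": 8},
    {"linear": [0, 0, 0], "turn": [0, 0, 0], "claw": 8},
    {"linear": [0, 0, 0], "turn": [0, 0, 0], "claw": 8},
    {"linear": [0, 0, 0], "turn": [0, 0, 0], "claw": 8},
    {"linear": [0, 0, 0], "turn": [0, 0, 0], "claw": 8}
  ]
}}

```text
time: 10.92
tool_pos: [0.4879, -0.0462, 0.1207]
tcp_rot: [[-0.795, -0.606, 0.003], [-0.606, 0.795, -0.001], [-0.001, -0.002, -1.0]]
ft_force: [1.2, -1.6, 5.6]
opening: 0.014
gripper_force: 10.0
```

```bash
python3 seat.py 6|grep -v tab
```

```text
[ 0.4879 -0.0462  0.1207] 0.013953392224339594
top yellow 128 c [588.7  24.5] size [26.4 49.3] longdir 125.6 z [93.8 96.5 99. ]
top green 120 c [571.3 -76.3] size [16.2 23.1] longdir 136.0 z [161.5 164.3 166.4]
side yellow 101 c [563.3   9.2] size [33.6 83.3] longdir 55.6 z [90.4 96.  99.3]
side foot 141 c [562.3   5.4] size [32.6 43. ] longdir 35.4 z [ 96.2 100.9 103.3]
side strip 29 c [557.4  -2. ] size [11.4 11.6] longdir 121.6 z [140.6 147.7 150. ]
side knob 27 c [484.9 -47.5] size [ 7.8 13.3] longdir 60.7 z [122.3 127.2 130. ]
side green 73 c [567.  -81.9] size [21.  22.6] longdir 41.9 z [163.6 165.1 166.8]
```

Knob pinched (14.0 mm opening). Swinging it along the arc, clockwise from about 35°.

>>> {"fn": "arm_command", "kwargs": {
  "motion": [
    {"linear": [-2.72, 4.09, 0], "turn": [0, 0, -0.05], "claw": 8},
    {"linear": [-2.51, 4.22, 0], "turn": [0, 0, -0.05], "claw": 8},
    {"linear": [-2.3, 4.34, 0], "turn": [0, 0, -0.05], "claw": 8},
    {"linear": [-2.08, 4.45, 0], "turn": [0, 0, -0.05], "claw": 8},
    {"linear": [-1.85, 4.55, 0], "turn": [0, 0, -0.05], "claw": 8}
  ]
}}

```text
time: 11.43
tool_pos: [0.4763, -0.0245, 0.1207]
tcp_rot: [[-0.922, -0.388, 0.002], [-0.388, 0.922, -0.001], [-0.002, -0.002, -1.0]]
ft_force: [1.2, -0.9, 6.4]
opening: 0.0136
gripper_force: 10.0
```

>>> {"fn": "arm_command", "kwargs": {
  "motion": [
    {"linear": [-1.62, 4.63, 0], "turn": [0, 0, -0.05], "claw": 8},
    {"linear": [-1.39, 4.71, 0], "turn": [0, 0, -0.05], "claw": 8},
    {"linear": [-1.15, 4.77, 0], "turn": [0, 0, -0.05], "claw": 8},
    {"linear": [-0.91, 4.82, 0], "turn": [0, 0, -0.05], "claw": 8},
    {"linear": [-0.67, 4.86, 0], "turn": [0, 0, -0.05], "claw": 8}
  ]
}}

```text
time: 11.85
tool_pos: [0.4704, -0.0005, 0.1206]
tcp_rot: [[-0.989, -0.148, 0.002], [-0.148, 0.989, -0.001], [-0.002, -0.001, -1.0]]
ft_force: [0.4, -1.7, 6.2]
opening: 0.0139
gripper_force: 10.0
```

>>> {"fn": "arm_command", "kwargs": {
  "motion": [
    {"linear": [-0.43, 4.89, 0], "turn": [0, 0, -0.05], "claw": 8},
    {"linear": [-0.18, 4.91, 0], "turn": [0, 0, -0.05], "claw": 8},
    {"linear": [0, 0, 0], "turn": [0, 0, 0], "claw": 8},
    {"linear": [0, 0, 0], "turn": [0, 0, 0], "claw": 8},
    {"linear": [0, 0, 0], "turn": [0, 0, 0], "claw": 8}
  ]
}}

```text
time: 12.27
tool_pos: [0.4698, 0.0099, 0.1206]
tcp_rot: [[-0.999, -0.051, 0.002], [-0.051, 0.999, 0.001], [-0.002, 0.001, -1.0]]
ft_force: [-0.5, 0.6, 6.8]
opening: 0.014
gripper_force: 10.0
```

```bash
python3 seat.py 7|grep -v tab
```

```text
[0.4698 0.0099 0.1206] 0.0139565869861645
top yellow 352 c [573.3  10.6] size [49.5 65.5] longdir 179.9 z [93.2 96.3 99. ]
top foot 213 c [569.5  11.5] size [31.6 55. ] longdir 179.3 z [ 97.4 100.3 103.1]
top cap 276 c [569.2  11. ] size [25.5 25.8] longdir 1.4 z [160.9 166.  168.5]
top strip 109 c [569.8  11.4] size [16.5 43.4] longdir 179.2 z [146.2 147.9 150.2]
top green 229 c [566.5 -79.8] size [25.6 26.3] longdir 1.3 z [161.4 164.  166.5]
side yellow 185 c [568.6   9.8] size [54.4 77.7] longdir 1.2 z [90.6 96.2 98.8]
side foot 179 c [568.5   7.1] size [32.1 55.7] longdir 174.8 z [ 96.3 100.8 103.2]
side cap 134 c [569.1   9.1] size [25.3 29. ] longdir 87.3 z [159.2 166.4 168.2]
side strip 63 c [580.6  21.6] size [36.9 65.2] longdir 61.7 z [140.9 148.3 150.8]
side green 65 c [566.9 -79.3] size [21.7 24.1] longdir 134.1 z [163.4 165.  166.5]
```

```bash
cat > yaw.py <<'E'
import sys
from m import *
X=np.load("top0.npy");c=cv2.imread("pics/top0.png");g=cv2.cvtColor(c,cv2.COLOR_BGR2GRAY)
pts=[]
for u,v in((83,61),(610,87),(67,300),(600,326)):
    u,v=u/4+190,v/4+165;i0,j0=int(v)-4,int(u)-4;w=g[i0:i0+9,j0:j0+9].astype(float);w=np.clip(w-110,0,None)
    ii,jj=np.mgrid[i0:i0+9,j0:j0+9]; P=X[i0:i0+9,j0:j0+9,:2]*1000; s=w.sum();pts.append((P*w[...,None]).sum((0,1))/s)
p=np.array(pts);print(p.round(1).tolist())
for a,b in((1,0),(3,2)): d=p[b]-p[a];print("yaw from y-pairs",np.degrees(np.arctan2(-d[0],d[1])).round(2))
for a,b in((2,0),(3,1)): d=p[b]-p[a];print("yaw from x-pairs",np.degrees(np.arctan2(d[1],d[0])).round(2))
# plate & yellow rect via pixel contours
H,S,V=cv2.split(cv2.cvtColor(c,cv2.COLOR_BGR2HSV));Z=X[...,2]
m=((V<90)&(S<80)&(Z>.074)&(Z<.083)&(X[...,0]>.47)&(X[...,0]<.66)&(X[...,1]>-.14)&(X[...,1]<.16)).astype(np.uint8)
n,l,st,_=cv2.connectedComponentsWithStats(m);k=1+st[1:,4].argmax();print("plate",*rect(X[l==k]))
for k in sys.argv[1:]:
    X=np.load(f"top{k}.npy");H,S,V=cv2.split(cv2.cvtColor(cv2.imread(f"pics/top{k}.png"),cv2.COLOR_BGR2HSV));Z=X[...,2]
    y=(np.hypot(X[...,0]-.568,X[...,1]-.010)<.055)&(Z>.088)&(Z<.104)&(H>18)&(H<35)&(S>120)
    P=X[y][:,:2]*1000
    r=[]
    for side in(1,-1):
        # outer long edge: extreme y per x column
        e=[]
        for x0 in np.arange(545,597,3.):
            q=P[abs(P[:,0]-x0)<2]
            if len(q)>3: e.append((x0,side*np.sort(side*q[:,1])[-2:].mean()))
        e=np.array(e);a,b=np.polyfit(e[:,0]-568,e[:,1],1);r.append((np.degrees(np.arctan(a)).round(2),b.round(1)))
    print(k,"yellow edges",r)
    q=(np.hypot(X[...,0]-.568,X[...,1]-.010)<.045)&(Z>.144)&(Z<.153); print("strip",*rect(X[q]))
    kb=(Z>.115)&(Z<.135)&((H<6)|(H>174))&(S>150)&(X[...,0]>.4)&(X[...,0]<.53)&(abs(X[...,1])<.12)
    if kb.sum()>5: print("knob",*rect(X[kb]))
E
python3 yaw.py 7
```

```text
[[621.5, 124.4], [615.7, -105.2], [516.5, 126.7], [nan, nan]]
yaw from y-pairs -1.45
yaw from y-pairs nan
yaw from x-pairs -1.24
yaw from x-pairs nan
plate 4190 c [566.3  10.6] size [123.6 248.5] longdir 88.6 z [75.5 78.3 81.2]
7 yellow edges [(np.float64(14.44), np.float64(31.4)), (np.float64(0.28), np.float64(-13.6))]
strip 110 c [569.8  12.8] size [19.4 43.4] longdir 179.2 z [146.2 148.  150.2]
```

>>> {"fn": "arm_command", "kwargs": {
  "motion": [
    {"linear": [0, 0, 0], "turn": [0, 0, 0], "claw": 18},
    {"linear": [0, 0, 0], "turn": [0, 0, 0], "claw": 30},
    {"linear": [0, 0, 0], "turn": [0, 0, 0], "claw": 36},
    {"linear": [0, 0, 0], "turn": [0, 0, 0], "claw": 36},
    {"linear": [0, 0, 10], "turn": [0, 0, 0], "claw": 36}
  ]
}}

```text
time: 12.78
tool_pos: [0.4667, 0.0099, 0.1274]
tcp_rot: [[-0.999, -0.051, -0.006], [-0.051, 0.999, 0.001], [0.006, 0.001, -1.0]]
ft_force: [0.0, -0.6, -0.3]
opening: 0.0359
gripper_force: 0.0
```

>>> {"fn": "arm_command", "kwargs": {
  "motion": [
    {"linear": [0, 0, 35], "turn": [0, 0, 0], "claw": 36},
    {"linear": [-5, 0, 35], "turn": [0, 0, 0], "claw": 36},
    {"linear": [-20, 0, 20], "turn": [0, 0, 0], "claw": 0},
    {"linear": [-25, 0, 0], "turn": [0, 0, 0], "claw": 0},
    {"linear": [-20, 0, 0], "turn": [0, 0, 0], "claw": 0}
  ]
}}

```text
time: 13.2
tool_pos: [0.3992, 0.0094, 0.2219]
tcp_rot: [[-0.999, -0.051, 0.004], [-0.051, 0.999, -0.001], [-0.004, -0.001, -1.0]]
ft_force: [-0.9, -0.5, -0.1]
opening: 0.0196
gripper_force: 0.0
```

>>> {"fn": "arm_command", "kwargs": {
  "motion": [
    {"linear": [0, 30, 0], "turn": [0, 0, 0], "claw": 0},
    {"linear": [0, 30, 0], "turn": [0, 0, 0], "claw": 0},
    {"linear": [0, 28, 0], "turn": [0, 0, 0], "claw": 0},
    {"linear": [0, 0, 0], "turn": [0, 0, 0], "claw": 0},
    {"linear": [0, 0, 0], "turn": [0, 0, 0], "claw": 0}
  ]
}}

```text
time: 13.62
tool_pos: [0.3988, 0.0984, 0.22]
tcp_rot: [[-0.999, -0.054, 0.0], [-0.054, 0.999, -0.0], [-0.0, -0.0, -1.0]]
ft_force: [0.9, -0.2, -0.5]
opening: 0.0004
gripper_force: 0.0
```

```bash
python3 seat.py 8; python3 yaw.py 8|tail -3
```

```text
[0.3988 0.0984 0.22  ] 0.00042543204643649896
top yellow 525 c [568.2  10.1] size [49.8 75.1] longdir 1.5 z [93.2 96.  99.1]
top foot 237 c [563.2  14.6] size [38.4 67. ] longdir 178.3 z [ 97.3 100.  102.8]
top cap 275 c [569.2  11. ] size [25.5 25.7] longdir 1.4 z [161.5 165.8 168.8]
top strip 108 c [569.7   9.3] size [21.2 43.1] longdir 179.7 z [145.7 147.9 150.7]
top knob 46 c [468.7   9.5] size [10.  11.5] longdir 90.6 z [125.2 128.3 130.4]
top tab 89 c [556.8  96.3] size [ 8.3 25.4] longdir 86.1 z [161.9 165.8 168.4]
top green 230 c [566.6 -79.7] size [25.7 26.1] longdir 2.9 z [161.3 164.  166.3]
side yellow 176 c [568.6   9.7] size [56.1 79.5] longdir 1.5 z [91.7 96.6 98.7]
side foot 188 c [568.8   8. ] size [33.  56.1] longdir 176.9 z [ 97.1 101.  103.8]
side cap 146 c [570.1   9.1] size [27.6 29.7] longdir 92.8 z [159.5 166.2 168.6]
side strip 88 c [570.   27.8] size [44.4 61.4] longdir 88.5 z [141.1 148.6 151.3]
side knob 33 c [466.9   6.2] size [ 9.9 12.8] longdir 61.3 z [123.  127.5 130.3]
side green 40 c [566.8 -78.4] size [21.8 24.1] longdir 11.1 z [163.3 165.3 166.8]
8 yellow edges [(np.float64(0.76), np.float64(34.4)), (np.float64(-0.0), np.float64(-13.6))]
strip 110 c [569.7   9.3] size [21.2 43.1] longdir 179.7 z [145.7 148.  150.7]
knob 47 c [468.4   9.2] size [10.4 11.7] longdir 47.0 z [124.  128.2 130.4]
```

View pics/ab8.png

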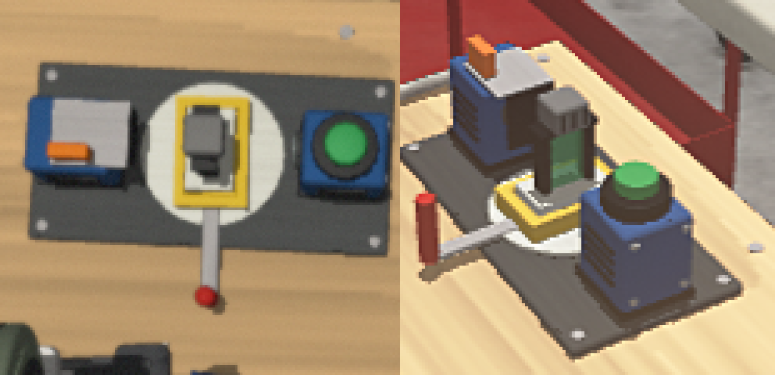

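Turntable now sits at about +0.5° in world terms (knob at (468.4,9.3)). The tester's yaw is about -1.3°, so it needs 3 mm more at the knob. I'll pinch again at the same pose and nudge it.

>>> {"fn": "arm_command", "kwargs": {
  "motion": [
    {"linear": [0, -28, 0], "turn": [0, 0, 0], "claw": 36},
    {"linear": [10, -30, 0], "turn": [0, 0, 0], "claw": 36},
    {"linear": [20, -30, 0], "turn": [0, 0, 0], "claw": 36},
    {"linear": [20, 0, 0], "turn": [0, 0, 0], "claw": 36},
    {"linear": [20, 0, 0], "turn": [0, 0, 0], "claw": 36}
  ]
}}

```text
time: 14.13
tool_pos: [0.4697, 0.0063, 0.2196]
tcp_rot: [[-0.999, -0.045, 0.0], [-0.045, 0.999, -0.001], [-0.0, -0.001, -1.0]]
ft_force: [0.5, 0.5, -0.6]
opening: 0.0305
gripper_force: 0.0
```

>>> {"fn": "arm_command", "kwargs": {
  "motion": [
    {"linear": [0, 0, 0], "turn": [0, 0, 0], "claw": 36},
    {"linear": [0, 0, -30], "turn": [0, 0, 0], "claw": 36},
    {"linear": [0, 0, -30], "turn": [0, 0, 0], "claw": 36},
    {"linear": [0, 0, -25], "turn": [0, 0, 0], "claw": 36},
    {"linear": [0, 0, -15], "turn": [0, 0, 0], "claw": 36}
  ]
}}

```text
time: 14.55
tool_pos: [0.466, 0.0091, 0.1166]
tcp_rot: [[-0.999, -0.05, -0.005], [-0.05, 0.999, 0.001], [0.005, 0.001, -1.0]]
ft_force: [-0.2, 0.0, -0.5]
opening: 0.0361
gripper_force: 0.0
```

>>> {"fn": "arm_command", "kwargs": {
  "motion": [
    {"linear": [0, 0, 0], "turn": [0, 0, 0], "claw": 30},
    {"linear": [0, 0, 0], "turn": [0, 0, 0], "claw": 22},
    {"linear": [0, 0, 0], "turn": [0, 0, 0], "claw": 8},
    {"linear": [0, 0, 0], "turn": [0, 0, 0], "claw": 8},
    {"linear": [0, 0, 0], "turn": [0, 0, 0], "claw": 8}
  ]
}}

```text
time: 14.97
tool_pos: [0.4701, 0.0092, 0.1211]
tcp_rot: [[-0.999, -0.051, 0.003], [-0.051, 0.999, -0.001], [-0.003, -0.001, -1.0]]
ft_force: [-0.9, -0.4, 2.4]
opening: 0.0138
gripper_force: 10.0
```

>>> {"fn": "arm_command", "kwargs": {
  "motion": [
    {"linear": [0, 0, 0], "turn": [0, 0, 0], "claw": 8},
    {"linear": [0, 1.5, 0], "turn": [0, 0, -0.015], "claw": 8},
    {"linear": [0, 1.6, 0], "turn": [0, 0, -0.016], "claw": 8},
    {"linear": [0, 0, 0], "turn": [0, 0, 0], "claw": 8},
    {"linear": [0, 0, 0], "turn": [0, 0, 0], "claw": 8}
  ]
}}

```text
time: 15.38
tool_pos: [0.4701, 0.0125, 0.1211]
tcp_rot: [[-1.0, -0.02, 0.003], [-0.02, 1.0, -0.001], [-0.003, -0.001, -1.0]]
ft_force: [-2.0, -0.5, 6.6]
opening: 0.014
gripper_force: 10.0
```

>>> {"fn": "arm_command", "kwargs": {
  "motion": [
    {"linear": [0, 0, 0], "turn": [0, 0, 0], "claw": 18},
    {"linear": [0, 0, 0], "turn": [0, 0, 0], "claw": 30},
    {"linear": [0, 0, 0], "turn": [0, 0, 0], "claw": 36},
    {"linear": [0, 0, 0], "turn": [0, 0, 0], "claw": 36},
    {"linear": [0, 0, 10], "turn": [0, 0, 0], "claw": 36}
  ]
}}

```text
time: 15.8
tool_pos: [0.467, 0.013, 0.1277]
tcp_rot: [[-1.0, -0.02, -0.005], [-0.02, 1.0, 0.001], [0.005, 0.001, -1.0]]
ft_force: [0.3, 0.2, -0.2]
opening: 0.0356
gripper_force: 0.0
```

>>> {"fn": "arm_command", "kwargs": {
  "motion": [
    {"linear": [0, 0, 35], "turn": [0, 0, 0], "claw": 36},
    {"linear": [-5, 0, 35], "turn": [0, 0, 0], "claw": 36},
    {"linear": [-20, 0, 20], "turn": [0, 0, 0], "claw": 0},
    {"linear": [-25, 0, 0], "turn": [0, 0, 0], "claw": 0},
    {"linear": [-20, 0, 0], "turn": [0, 0, 0], "claw": 0}
  ]
}}

```text
time: 16.22
tool_pos: [0.3992, 0.0125, 0.222]
tcp_rot: [[-1.0, -0.02, 0.004], [-0.02, 1.0, -0.001], [-0.004, -0.001, -1.0]]
ft_force: [0.3, 0.0, 0.2]
opening: 0.0195
gripper_force: 0.0
```

>>> {"fn": "arm_command", "kwargs": {
  "motion": [
    {"linear": [0, 30, 0], "turn": [0, 0, 0], "claw": 0},
    {"linear": [0, 30, 0], "turn": [0, 0, 0], "claw": 0},
    {"linear": [0, 27, 0], "turn": [0, 0, 0], "claw": 0},
    {"linear": [0, 0, 0], "turn": [0, 0, 0], "claw": 0},
    {"linear": [0, 0, 0], "turn": [0, 0, 0], "claw": 0}
  ]
}}

```text
time: 16.63
tool_pos: [0.3988, 0.1004, 0.22]
tcp_rot: [[-1.0, -0.023, 0.001], [-0.023, 1.0, -0.0], [-0.001, -0.0, -1.0]]
ft_force: [-1.2, -0.8, 0.2]
opening: 0.0006
gripper_force: 0.0
```

```bash
python3 seat.py 9|grep -v -e green; python3 yaw.py 9|tail -3
```

```text
[0.3988 0.1004 0.22  ] 0.0006375502315428725
top yellow 536 c [568.4  10.4] size [49.5 76. ] longdir 179.2 z [93.4 96.2 99.2]
top foot 244 c [569.4  11.2] size [31.5 55.6] longdir 178.7 z [ 97.6 100.3 103.2]
top cap 272 c [569.2  11.1] size [25.7 25.7] longdir 90.8 z [162.2 165.9 168.9]
top strip 111 c [569.8  10.9] size [23.9 43.1] longdir 0.6 z [146.1 148.1 150.6]
top knob 46 c [468.7  11.2] size [ 9.9 11.5] longdir 91.0 z [125.4 128.  131. ]
top tab 88 c [556.7  96.2] size [ 8.6 25. ] longdir 87.3 z [164.  166.5 168.7]
side yellow 183 c [568.8   7.4] size [53.7 78. ] longdir 177.2 z [90.8 96.3 99.1]
side foot 188 c [565.3   2.8] size [35.3 58.5] longdir 158.9 z [ 96.5 100.9 103.8]
side cap 143 c [569.6   8.5] size [25.4 30.3] longdir 90.1 z [159.2 166.1 168.4]
side strip 90 c [564.7  26.7] size [42.8 62.8] longdir 105.1 z [140.9 148.  150.8]
side knob 31 c [467.9  10.2] size [11.8 13.3] longdir 63.7 z [122.2 128.  130.1]
9 yellow edges [(np.float64(-1.02), np.float64(34.2)), (np.float64(-0.89), np.float64(-13.8))]
strip 113 c [569.8  10.9] size [23.9 43.1] longdir 0.6 z [146.1 148.1 150.7]
knob 49 c [468.7  11.2] size [ 9.9 11.5] longdir 91.0 z [122.1 127.8 131. ]
```

Turntable at -0.95° against the tester's -1.3°, which is square enough (glass foot at -1.3°). Next I push the shutter tab along +x.

>>> {"fn": "arm_command", "kwargs": {
  "motion": [
    {"linear": [25, -1, 0], "turn": [0, 0, 0], "claw": 0},
    {"linear": [30, -1, 0], "turn": [0, 0, 0], "claw": 0},
    {"linear": [30, -1, 0], "turn": [0, 0, 0], "claw": 0},
    {"linear": [25, 0, 0], "turn": [0, 0, 0], "claw": 0},
    {"linear": [13, 0, 0], "turn": [0, 0, 0], "claw": 0}
  ]
}}

```text
time: 17.15
tool_pos: [0.5248, 0.0947, 0.2194]
tcp_rot: [[-1.0, -0.017, 0.001], [-0.017, 1.0, -0.001], [-0.001, -0.001, -1.0]]
ft_force: [0.6, 0.3, 0.4]
opening: 0.0004
gripper_force: 0.0
```

>>> {"fn": "arm_command", "kwargs": {
  "motion": [
    {"linear": [0, 0, 0], "turn": [0, 0, 0], "claw": 0},
    {"linear": [0, 0, -15], "turn": [0, 0, 0], "claw": 0},
    {"linear": [0, 0, -17], "turn": [0, 0, 0], "claw": 0},
    {"linear": [0, 0, -14], "turn": [0, 0, 0], "claw": 0},
    {"linear": [0, 0, 0], "turn": [0, 0, 0], "claw": 0}
  ]
}}

```text
time: 17.57
tool_pos: [0.5185, 0.0956, 0.1701]
tcp_rot: [[-1.0, -0.019, -0.008], [-0.019, 1.0, -0.0], [0.008, -0.0, -1.0]]
ft_force: [-0.6, 0.1, -0.1]
opening: 0.0003
gripper_force: 0.0
```

>>> {"fn": "arm_command", "kwargs": {
  "motion": [
    {"linear": [5, 0, 0], "turn": [0, 0, 0], "claw": 0},
    {"linear": [5, 0, 0], "turn": [0, 0, 0], "claw": 0},
    {"linear": [5, 0, 0], "turn": [0, 0, 0], "claw": 0},
    {"linear": [5, 0, 0], "turn": [0, 0, 0], "claw": 0},
    {"linear": [5, 0, 0], "turn": [0, 0, 0], "claw": 0}
  ]
}}

```text
time: 17.98
tool_pos: [0.5476, 0.0965, 0.1745]
tcp_rot: [[-1.0, -0.02, 0.0], [-0.02, 1.0, -0.0], [-0.0, -0.0, -1.0]]
ft_force: [-2.3, 0.1, 1.3]
opening: 0.0006
gripper_force: 1.1
```

>>> {"fn": "arm_command", "kwargs": {
  "motion": [
    {"linear": [5, 0, 0], "turn": [0, 0, 0], "claw": 0},
    {"linear": [5, 0, 0], "turn": [0, 0, 0], "claw": 0},
    {"linear": [5, -0.3, 0], "turn": [0, 0, 0], "claw": 0},
    {"linear": [5, -0.3, 0], "turn": [0, 0, 0], "claw": 0},
    {"linear": [0, 0, 0], "turn": [0, 0, 0], "claw": 0}
  ]
}}

```text
time: 18.4
tool_pos: [0.5681, 0.0962, 0.1734]
tcp_rot: [[-1.0, -0.02, 0.001], [-0.02, 1.0, 0.0], [-0.001, 0.0, -1.0]]
ft_force: [0.6, -0.1, 0.2]
opening: 0.0009
gripper_force: 0.0
```

>>> {"fn": "arm_command", "kwargs": {
  "motion": [
    {"linear": [3, 0, 0], "turn": [0, 0, 0], "claw": 0},
    {"linear": [2, 0, 0], "turn": [0, 0, 0], "claw": 0},
    {"linear": [2, 0, 0], "turn": [0, 0, 0], "claw": 0},
    {"linear": [0, 0, 0], "turn": [0, 0, 0], "claw": 0},
    {"linear": [0, 0, 0], "turn": [0, 0, 0], "claw": 0}
  ]
}}

```text
time: 18.82
tool_pos: [0.5738, 0.096, 0.1732]
tcp_rot: [[-1.0, -0.02, -0.0], [-0.02, 1.0, -0.0], [0.0, -0.0, -1.0]]
ft_force: [-2.7, -0.3, 0.3]
opening: 0.0005
gripper_force: 1.0
```

>>> {"fn": "arm_command", "kwargs": {
  "motion": [
    {"linear": [2, 0, 0], "turn": [0, 0, 0], "claw": 0},
    {"linear": [2, 0, 0], "turn": [0, 0, 0], "claw": 0},
    {"linear": [0, 0, 0], "turn": [0, 0, 0], "claw": 0},
    {"linear": [0, 0, 0], "turn": [0, 0, 0], "claw": 0},
    {"linear": [0, 0, 0], "turn": [0, 0, 0], "claw": 0}
  ]
}}

```text
time: 19.23
tool_pos: [0.5743, 0.096, 0.1732]
tcp_rot: [[-1.0, -0.02, -0.009], [-0.02, 1.0, -0.0], [0.009, -0.0, -1.0]]
ft_force: [-11.1, -0.6, 7.5]
opening: 0.0003
gripper_force: 5.6
```

The shutter hit its end stop (11 N, no further travel). Backing off and going over to the button.

>>> {"fn": "arm_command", "kwargs": {
  "motion": [
    {"linear": [-6, 0, 0], "turn": [0, 0, 0], "claw": 0},
    {"linear": [-6, 0, 0], "turn": [0, 0, 0], "claw": 0},
    {"linear": [0, 0, 15], "turn": [0, 0, 0], "claw": 0},
    {"linear": [0, 0, 20], "turn": [0, 0, 0], "claw": 0},
    {"linear": [0, 0, 20], "turn": [0, 0, 0], "claw": 0}
  ]
}}

```text
time: 19.65
tool_pos: [0.5658, 0.096, 0.2285]
tcp_rot: [[-1.0, -0.02, 0.0], [-0.02, 1.0, -0.0], [-0.0, -0.0, -1.0]]
ft_force: [0.4, -0.2, 0.2]
opening: 0.0007
gripper_force: 0.0
```

>>> {"fn": "arm_command", "kwargs": {
  "motion": [
    {"linear": [0, -30, 0], "turn": [0, 0, 0], "claw": 0},
    {"linear": [0, -40, 0], "turn": [0, 0, 0], "claw": 0},
    {"linear": [0, -40, 0], "turn": [0, 0, 0], "claw": 0},
    {"linear": [0, -36, 0], "turn": [0, 0, 0], "claw": 0},
    {"linear": [0, -28, 0], "turn": [0, 0, 0], "claw": 0}
  ]
}}

```text
time: 20.07
tool_pos: [0.5663, -0.0808, 0.2289]
tcp_rot: [[-1.0, -0.019, 0.003], [-0.019, 1.0, -0.002], [-0.003, -0.002, -1.0]]
ft_force: [0.4, -0.2, -0.4]
opening: 0.0007
gripper_force: 0.0
```

>>> {"fn": "arm_command", "kwargs": {
  "motion": [
    {"linear": [0, 0, 0], "turn": [0, 0, 0], "claw": 0},
    {"linear": [0, 0, 0], "turn": [0, 0, 0], "claw": 0},
    {"linear": [0, 0, -10], "turn": [0, 0, 0], "claw": 0},
    {"linear": [0, 0, -10], "turn": [0, 0, 0], "claw": 0},
    {"linear": [0, 0, 0], "turn": [0, 0, 0], "claw": 0}
  ]
}}

```text
time: 20.48
tool_pos: [0.5642, -0.0761, 0.2051]
tcp_rot: [[-1.0, -0.022, -0.005], [-0.022, 1.0, 0.002], [0.005, 0.002, -1.0]]
ft_force: [-0.3, -0.4, -0.3]
opening: 0.0002
gripper_force: 0.0
```

```bash
python3 seat.py 10
python3 - <<'E'
import cv2,numpy as np
a=cv2.resize(cv2.imread("pics/top10.png")[150:300,190:350],(400,375),interpolation=3);b=cv2.resize(cv2.imread("pics/side10.png")[180:280,300:400],(375,375),interpolation=3)
cv2.imwrite("pics/d10.png",np.hstack([a,b]))
E
```

```text
[ 0.5642 -0.0761  0.2051] 0.00022924941161521343
top yellow 227 c [568.4   2.2] size [33.3 76.1] longdir 178.7 z [92.7 96.3 99. ]
top foot 80 c [549.7   5.5] size [17.1 18.8] longdir 91.5 z [ 96.9  99.9 102.7]
top knob 46 c [469.1  11.9] size [10.9 11.9] longdir 64.9 z [125.2 127.7 130.3]
top tab 93 c [588.1  95.5] size [ 8.5 25. ] longdir 90.8 z [163.4 166.1 168.7]
side yellow 180 c [568.5   8.3] size [55.6 77.7] longdir 178.1 z [90.8 96.2 99.2]
side foot 183 c [569.    8.4] size [35.4 55.4] longdir 176.4 z [ 96.1 100.9 103.8]
side cap 146 c [568.9   8.9] size [26.5 28.6] longdir 90.5 z [158.9 166.  168.6]
side strip 82 c [567.7   5.2] size [22.5 44.9] longdir 155.6 z [140.9 148.8 151.3]
side knob 34 c [468.9   9.4] size [13.  13.5] longdir 2.7 z [122.5 128.4 130.6]
```

View pics/d10.png

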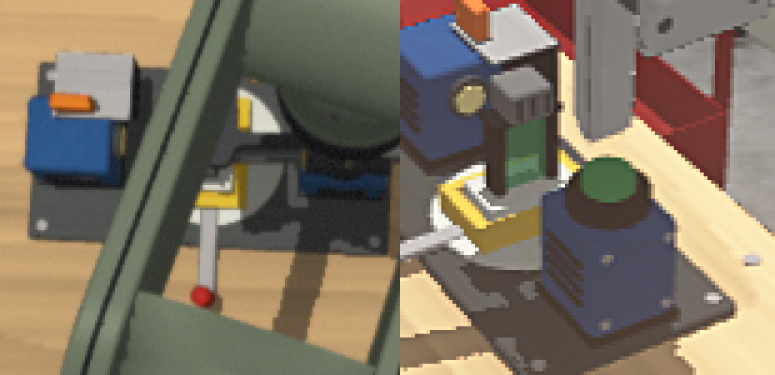

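The lamp is uncovered (tab moved 31 mm to the stop), and the fingers are over the button. Pressing.

>>> {"fn": "arm_command", "kwargs": {
  "motion": [
    {"linear": [1, -2, -6], "turn": [0, 0, 0], "claw": 0},
    {"linear": [0, 0, -6], "turn": [0, 0, 0], "claw": 0},
    {"linear": [0, 0, -6], "turn": [0, 0, 0], "claw": 0},
    {"linear": [0, 0, 0], "turn": [0, 0, 0], "claw": 0},
    {"linear": [0, 0, 0], "turn": [0, 0, 0], "claw": 0}
  ]
}}

```text
time: 21.0
tool_pos: [0.5665, -0.0798, 0.1897]
tcp_rot: [[-1.0, -0.02, -0.001], [-0.02, 1.0, 0.0], [0.001, 0.0, -1.0]]
ft_force: [-0.2, 0.1, 0.3]
opening: 0.0004
gripper_force: 0.0
```

>>> {"fn": "arm_command", "kwargs": {
  "motion": [
    {"linear": [0, 0, -2], "turn": [0, 0, 0], "claw": 0},
    {"linear": [0, 0, -2], "turn": [0, 0, 0], "claw": 0},
    {"linear": [0, 0, -2], "turn": [0, 0, 0], "claw": 0},
    {"linear": [0, 0, 0], "turn": [0, 0, 0], "claw": 0},
    {"linear": [0, 0, 0], "turn": [0, 0, 0], "claw": 0}
  ]
}}

```text
time: 21.42
tool_pos: [0.5673, -0.0801, 0.185]
tcp_rot: [[-1.0, -0.02, 0.001], [-0.02, 1.0, -0.0], [-0.001, -0.0, -1.0]]
ft_force: [0.2, -1.5, 1.9]
opening: 0.0003
gripper_force: 1.0
```

>>> {"fn": "arm_command", "kwargs": {
  "motion": [
    {"linear": [0, 0, -2], "turn": [0, 0, 0], "claw": 0},
    {"linear": [0, 0, -2], "turn": [0, 0, 0], "claw": 0},
    {"linear": [0, 0, -1], "turn": [0, 0, 0], "claw": 0},
    {"linear": [0, 0, 0], "turn": [0, 0, 0], "claw": 0},
    {"linear": [0, 0, 0], "turn": [0, 0, 0], "claw": 0}
  ]
}}

```text
time: 21.83
tool_pos: [0.5673, -0.0801, 0.1803]
tcp_rot: [[-1.0, -0.02, 0.001], [-0.02, 1.0, -0.0], [-0.001, -0.0, -1.0]]
ft_force: [-1.1, 0.1, 6.3]
opening: 0.0004
gripper_force: 2.8
```

>>> {"fn": "arm_command", "kwargs": {
  "motion": [
    {"linear": [0, 0, -1], "turn": [0, 0, 0], "claw": 0},
    {"linear": [0, 0, 0], "turn": [0, 0, 0], "claw": 0},
    {"linear": [0, 0, -1], "turn": [0, 0, 0], "claw": 0},
    {"linear": [0, 0, 0], "turn": [0, 0, 0], "claw": 0},
    {"linear": [0, 0, 0], "turn": [0, 0, 0], "claw": 0}
  ]
}}

```text
time: 22.25
tool_pos: [0.5674, -0.0802, 0.1801]
tcp_rot: [[-1.0, -0.02, 0.001], [-0.02, 1.0, -0.001], [-0.001, -0.001, -1.0]]
ft_force: [-4.8, 1.0, 12.5]
opening: 0.0007
gripper_force: 6.5
```

The button is bottomed (12.5 N, no further travel). I'll lift off, retreat and check.

>>> {"fn": "arm_command", "kwargs": {
  "motion": [
    {"linear": [0, 0, 5], "turn": [0, 0, 0], "claw": 0},
    {"linear": [0, 0, 10], "turn": [0, 0, 0], "claw": 0},
    {"linear": [0, 0, 25], "turn": [0, 0, 0], "claw": 0},
    {"linear": [0, 0, 30], "turn": [0, 0, 0], "claw": 0},
    {"linear": [-20, -20, 10], "turn": [0, 0, 0], "claw": 0}
  ]
}}

```text
time: 22.67
tool_pos: [0.5505, -0.0984, 0.2615]
tcp_rot: [[-1.0, -0.024, 0.007], [-0.024, 1.0, -0.0], [-0.007, -0.0, -1.0]]
ft_force: [-0.1, -0.7, 0.4]
opening: 0.0004
gripper_force: 0.0
```

>>> {"fn": "arm_command", "kwargs": {
  "motion": [
    {"linear": [-30, -20, 0], "turn": [0, 0, 0], "claw": 0},
    {"linear": [-30, -20, 0], "turn": [0, 0, 0], "claw": 0},
    {"linear": [-30, -20, 0], "turn": [0, 0, 0], "claw": 0},
    {"linear": [-20, -10, 0], "turn": [0, 0, 0], "claw": 0},
    {"linear": [0, 0, 0], "turn": [0, 0, 0], "claw": 0}
  ]
}}

```text
time: 23.08
tool_pos: [0.4337, -0.1712, 0.257]
tcp_rot: [[-1.0, -0.016, -0.002], [-0.016, 1.0, -0.0], [0.002, 0.0, -1.0]]
ft_force: [0.2, 0.1, 0.1]
opening: -0.0001
gripper_force: 0.0
```

>>> {"fn": "arm_command", "kwargs": {
  "motion": [
    {"linear": [0, 0, 0], "turn": [0, 0, 0], "claw": 0},
    {"linear": [0, 0, 0], "turn": [0, 0, 0], "claw": 0},
    {"linear": [0, 0, 0], "turn": [0, 0, 0], "claw": 0},
    {"linear": [0, 0, 0], "turn": [0, 0, 0], "claw": 0},
    {"linear": [0, 0, 0], "turn": [0, 0, 0], "claw": 0}
  ]
}}

```text
time: 23.5
tool_pos: [0.4376, -0.1694, 0.2573]
tcp_rot: [[-1.0, -0.022, -0.0], [-0.022, 1.0, 0.0], [0.0, 0.0, -1.0]]
ft_force: [0.6, -1.1, -0.4]
opening: 0.0006
gripper_force: 0.0
```

```bash
python3 seat.py 11; python3 yaw.py 11|tail -3
```

```text
[ 0.4376 -0.1694  0.2573] 0.0005803698067790184
top yellow 536 c [568.7  10.6] size [50.  76.7] longdir 179.0 z [93.2 96.3 98.8]
top foot 242 c [569.3  11.3] size [31.6 55.5] longdir 178.8 z [ 97.5 100.2 103. ]
top cap 275 c [569.1  11. ] size [25.6 25.8] longdir 1.6 z [161.6 165.9 168.4]
top strip 110 c [569.8   9.5] size [21.3 42.9] longdir 1.1 z [146.  148.3 150.7]
top knob 46 c [468.7  11.4] size [ 9.9 11.3] longdir 91.2 z [123.9 127.6 130.3]
top tab 95 c [588.1  95.4] size [ 8.6 25.6] longdir 92.0 z [163.6 165.7 168.2]
top green 229 c [566.7 -79.8] size [25.6 26.2] longdir 1.2 z [161.3 163.7 166.6]
side yellow 86 c [ 5.717e+02 -5.000e-01] size [21.4 88.2] longdir 25.4 z [90.8 95.8 98.6]
side foot 110 c [571.7   2.2] size [17.3 50.8] longdir 3.8 z [ 96.8 101.2 103. ]
side knob 28 c [469.2  11. ] size [11.8 13.4] longdir 40.2 z [123.1 128.3 130.9]
side green 78 c [566.7 -80.4] size [22.4 25.2] longdir 79.4 z [163.  165.2 166.9]
11 yellow edges [(np.float64(-0.84), np.float64(34.2)), (np.float64(-1.01), np.float64(-13.8))]
strip 111 c [569.8   9.5] size [21.3 42.9] longdir 1.1 z [146.  148.3 150.8]
knob 50 c [468.1  11.3] size [11.1 11.3] longdir 89.4 z [120.3 127.5 130.2]
```

Everything holds: sample seated, turntable square, shutter at its stop, button back up, robot clear.

```bash
python3 -c "
from workcell import bot
print(bot.sign_off())"
```

```text
the job is handed in; nothing more can be done
None
```

I handed the job in at about 24 s. The sample is fully down in the recess and released, and the turntable is within about 0.5° of square by its lever. The shutter is open to its end stop, and the green button was pressed fully down and has come back up.

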